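# Hang the calibration board on its stand, pattern outward

### The job

Take the chequered camera-calibration board out of the slotted rack and hang it by its hand slot on the lipped hook of the post stand, with the chequered face pointing outward (away from the post) and the board hanging upright and square on the hook. Leave the two other plates in the rack, and the mouse, the round flange and the small bin on the bench, where they are.

Things in the scene. Friction and masses are not known exactly. Their poses are not given: they have to be found in the camera images.
- board: aluminium panel 160 wide, 160 tall, 10 mm thick, 0.3 kg, upright in a rack groove, the tallest plate there. One face white with black 15 mm chequers on its lower half, back bare. Hand slot 60 wide, 28 high, centred across, from 86 to 114 mm above the lower edge; solid band of 46 mm above it. Origin: centre of lower edge; +x out of the chequered face (at x = 5 mm), y across, z up
- rack: grey slotted rack, fixed, any way round: base 150 x 140 x 10 mm, three open-ended grooves 13 mm wide along its y at x = -45, 0, 45 mm, between walls 30 mm high above the base. The board and two other plates stand on the base (10 mm above the bench), one in each groove. Origin: centre of its underside, z up
- stand: fixed stand: steel base 130 (x) x 150 x 10 mm, 40 mm square post (x 10 to 50 mm, 140 mm high) with a flat steel hook at its top pointing to -x (outward): level strip 30 mm wide, 4 thick, top at 140 mm, running 40 mm from the post to an upturned lip (x -30 to -34 mm, as wide as the strip, top at 150 mm). Nothing stands above. Origin: centre of the base's underside, z up
- hook_seat (a point): point on the top of the hook's strip, on its centre line, midway between the post and the lip; its axes are those of the stand (-x outward)
- hook_tip (a point): centre of the top edge of the hook's upturned lip, 22 mm outward of and 10 mm above hook_seat; axes as the stand
- dot_board: smaller board with a dot grid on one face, 130 wide x 85 tall x 10 mm, no slot, loose in the rack. Origin: centre of its lower edge; z up
- adapter: steel adapter plate with a bolt circle, 100 wide x 80 tall x 10 mm, loose in the rack. Origin: centre of its lower edge; z up
- mouse: black computer mouse, 104 x 60 x 34 mm, loose on the bench. Origin: centre of its underside
- flange: round aluminium robot flange, 80 mm diameter, 60 mm high, loose on the bench. Origin: centre of its underside
- parts_bin: small open blue bin 85 x 110 x 40 mm, loose on the bench. Origin: centre of its underside
Mind the look-alikes: they are no part of the job. What is shaped like the stand but purple or yellow is not meant. What is shaped like the board but yellow is not meant.

How it is judged:
By the outcome, as a careful person would: the job done as asked, in the order asked, and still so for the second after the job is handed in, with the robot touching nothing.
It also fails if it takes over 42 s, if anything falls off the work surface, if the arm or the gripper's body presses on something with over 40 N, if the wrist force passes 120 N, or if a joint passes its speed limit or range.

### The arm

A 6-joint arm with a two-finger parallel gripper is mounted at the origin on the work surface. World frame = base frame: x ahead of the robot, y to its left, z up, the work surface at z = 0. Lengths are in m, angles in degrees, forces in N, time in s.
With the tool pointing down it reaches from about 0.3 to 0.75 m from the base axis. Payload 8.5 kg.
Tool frame: the origin (TCP) lies where the fingers leave the gripper's body, on its centre line; the fingertips stand 73 mm ahead of it and the grasp point (between the pads) lies 54 mm ahead of it; x points along the fingers, z is the direction in which the jaws open and shut, and the axes are right-handed (so a half turn about x gives the same grasp; the last joint's range is limited). The gripper opens to 85 mm and grips with 20 to 120 N. Pads are 22 mm wide; open, the fingers measure 114 mm over their backs; the gripper's body (76 mm by 85 mm) begins 54 mm behind the grasp point. The pads swing forward as they close: fully open they stand 13 mm farther back than shut.
Start: joints at [52.294, 21.807, 74.336, -0, 83.858, -12.336], TCP at [0.236, 0.497, 0.304] pointing down, gripper open.
Joint ranges: [-178.18, 178.18], [-50.72, 133.34], [12.68, 142.11], [-81.47, 261.47], [9.98, 163.14], [-165.26, 165.26]. Speed limits (degrees/s): [136.94, 136.94, 180, 180, 180, 180].

### API

Orientations are given as [roll, pitch, yaw] about the fixed x, y, z axes, in that order (R = Rz(yaw) Ry(pitch) Rx(roll)).
In Python, from workcell import env gives the robot as it stands.
- The arm moves only by the shell command python3 -m creep 'ROWS' [OPENING] [FORCE]. ROWS is JSON, a list of rows, each an object with "offset": the shift along the tool's x, y, z in units of 40 mm (1.0 is 40 mm), a list of three; "delta_rot": the turn, a rotation vector about the tool's x, y, z in units of 6 degrees (1.0 is 6 degrees), a list of three. In form: [{"offset": [tx, ty, tz], "delta_rot": [ax, ay, az]}, ...]. A call has 1 to 5 rows; each row shifts and turns the commanded pose from where the row before left it, along the tool's axes as they then stand; what a row does not reach is not made up. A row lasts 1/12 s, in which the tool goes at most 41.7 mm and 7.16 degrees, less where a joint would pass 70% of its speed; a pose out of reach is approached as far as the arm can. A call is refused whole if a number of a shift passes 1 or a number of a turn 1, either way. A call with a gripper value outside its range is refused whole. OPENING is the closure, from 0 (fully open) to 1 (shut), set as the call begins (- or left out, the last holds). The fingers move at their own pace and stop on an object; FORCE is the grip in N (left out, the last holds). Time passes only in rows, so rows that do not move let the fingers close. It gives the time, the measured TCP pose, the force and the opening at its end, in the units of the state.
- env.read_state(): the state, without advancing time (a new reading comes with each control period).
- env.grab_frame(name): name is "scene" or "top" or "wrist"; returns (picture, depth): 420x560x3 uint8, red, green, blue; 420x560 float32, m along the optical axis (not along the pixel's ray), 0 where there is no reading.
- env.camera_params(name): a dict with "fov_y" (degrees; the focal length in pixels is half the picture's height over the tangent of half this angle, whatever the lens; pixels are square), "cx", "cy" (the principal point, pixels), "xyz" and "rotation" of the camera in the world; the wrist camera has in their place "hand_eye" (4x4, takes a point from camera to tool coordinates, whose origin is the TCP and whose axes are the tool frame's). Camera axes: x right, y down, z forward; pixel columns grow to the right and rows downward; lengths in m; the calibration is good to about 2 mm. A picture is of the moment at which its call begins: read the wrist's pose just before it. camera_params takes no time and is no camera call.
- env.sign_off(): hands the job in, once; it reports no verdict.
The state is a dict: "clock": time; "qpos": joint angles; "qvel": joint speeds; "joint_torque": joint torques, N m; "position": TCP position; "tcp_rot": TCP orientation; "contact_force": force on the tool from outside, world axes, zero at the start; "torque": the same for the moment, N m; "width": opening from 0.0 (shut) to 1.0 (fully open).
Only numpy, scipy, OpenCV 4.12 (cv2) and the standard library are available. Lean on these libraries where they do the work, as an engineer would, in place of code of your own. Each camera call takes 0.05 s, during which the arm holds its last target.

## Working session

There is one attempt and no reset: what is moved stays moved. The work goes in short steps, Python scripts to look and compute and a shell command to move; the robot and the scene stay as the last step left them, time stands still between calls to the robot, and variables do not carry over. Pictures are saved under pics/ and viewed, and the job is handed in when it is done.

```bash
mkdir -p pics; ls; python3 - <<'E'
from workcell import env
import cv2
print(env.read_state())
for n in ("scene","top","wrist"):
    p,d=env.grab_frame(n)
    cv2.imwrite(f"pics/{n}0.png",p[:,:,::-1]); 
    import numpy as np; np.save(f"pics/{n}0.npy",d)
    print(n,env.camera_params(n))
E
```

```text
pics
{'clock': 0.0, 'qpos': array([ 5.22948598e+01,  2.18421197e+01,  7.43859579e+01, -9.38258560e-04,
        8.38589479e+01, -1.23335638e+01]), 'qvel': array([ 0.0571484 , -0.01408418,  0.04881545,  0.03692155,  0.01734358,
       -0.10534768]), 'joint_torque': array([ 9.61653022e-04, -4.48439169e+01, -2.31288332e+01, -6.99868519e-05,
        4.52182285e-03, -9.74526017e-06]), 'position': array([0.23553108, 0.49679984, 0.30329403]), 'tcp_rot': array([ 168.28049691,   89.91296949, -127.09097843]), 'contact_force': array([ 0.34806584,  0.11730135, -0.33530551]), 'torque': array([-0.07193111, -0.01559353, -0.0769404 ]), 'width': 0.9988172985888473}
scene {'fov_y': 45.45902793650844, 'cx': 278.3114127031557, 'cy': 205.50366368527278, 'xyz': array([ 0.95082762, -0.80641304,  0.98975709]), 'rotation': array([-132.38036451,    0.33179022,   29.3224844 ])}
top {'fov_y': 47.787438098613656, 'cx': 267.805718799357, 'cy': 210.06276948044706, 'xyz': array([0.25152308, 0.00298165, 1.60185636]), 'rotation': array([-171.57689991,    1.19750666,  -89.90816083])}
wrist {'fov_y': 70.03061878875883, 'cx': 280.89181003208546, 'cy': 208.99050657914495, 'hand_eye': array([[-1.67138847e-04, -3.11388030e-01,  9.50282835e-01,
        -6.97408320e-02],
       [-1.06055720e-03, -9.50282259e-01, -3.11388028e-01,
         7.95339074e-02],
       [ 9.99999424e-01, -1.05987434e-03, -1.71415736e-04,
        -1.52117477e-03],
       [ 0.00000000e+00,  0.00000000e+00,  0.00000000e+00,
         1.00000000e+00]])}
```

View pics/scene0.png

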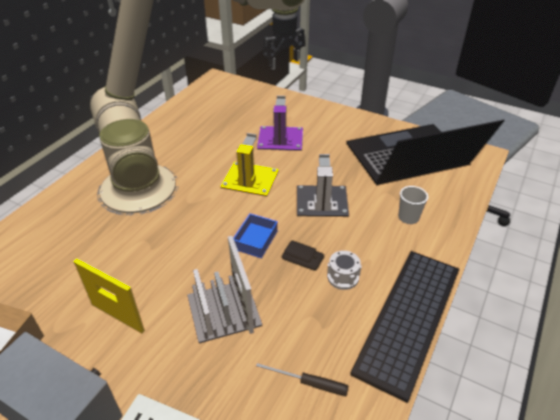

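View pics/top0.png

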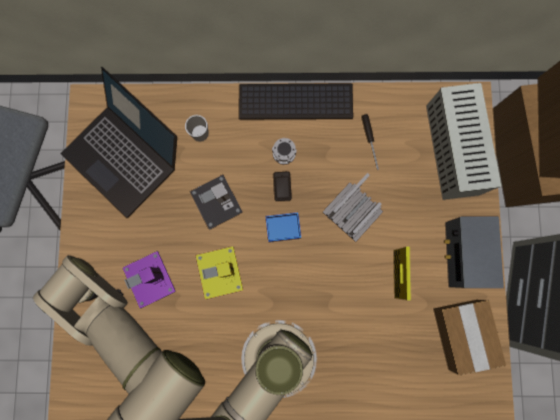

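View pics/wrist0.png

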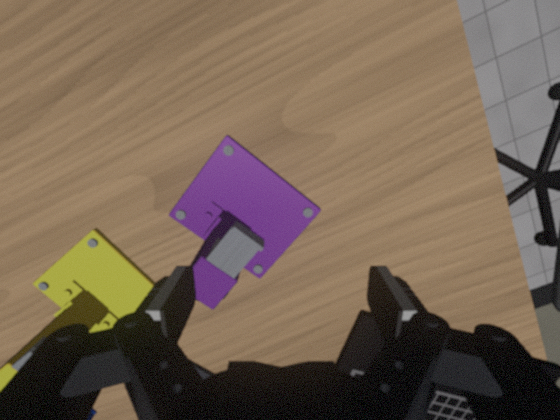

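```bash
cat > h.py <<'E'
import numpy as np, cv2
from scipy.spatial.transform import Rotation as R
from workcell import env
def rot(r): return R.from_euler('xyz',r,degrees=True).as_matrix()
def cam(n,st=None):
    p=env.camera_params(n); f=210/np.tan(np.radians(p['fov_y']/2))
    K=np.array([[f,0,p['cx']],[0,f,p['cy']],[0,0,1]])
    if 'hand_eye' in p:
        st=st or env.read_state(); H=p['hand_eye']; T=np.eye(4);T[:3,:3]=rot(st['tcp_rot']);T[:3,3]=st['position']
        M=T@H; return K,M[:3,:3],M[:3,3]
    return K,rot(p['rotation']),np.array(p['xyz'])
def cloud(c,d):
    K,Rm,t=c; v,u=np.mgrid[:420,:560]
    P=np.stack([(u-K[0,2])/K[0,0],(v-K[1,2])/K[0,0],np.ones_like(d)],-1)*d[...,None]
    return P@Rm.T+t
def ray(c,uv,z):
    K,Rm,t=c; D=Rm@np.array([(uv[0]-K[0,2])/K[0,0],(uv[1]-K[1,2])/K[0,0],1]); return t+D*(z-t[2])/D[2]
E
python3 - <<'E'
from h import *
a=cv2.imread('pics/scene0.png')[220:350,170:300]; b=cv2.imread('pics/top0.png')[160:250,310:400]
c=cv2.imread('pics/top0.png')[165:240,180:255];e=cv2.imread('pics/scene0.png')[140:230,280:370]
r=lambda x:cv2.resize(x,(390,300) if 0 else (300,300),interpolation=cv2.INTER_CUBIC)
cv2.imwrite('pics/z0.png',np.vstack([np.hstack([r(a),r(b)]),np.hstack([r(e),r(c)])]))
for n in('scene','top'):
    P=cloud(cam(n),np.load(f'pics/{n}0.npy')); 
    np.save(f'pics/{n}P.npy',P)
    for name,uv in (('stand',(217,202)),('rack',(353,210))):
        pass
P=np.load('pics/topP.npy')
for box in ((320,390,165,245),(190,245,170,232)):
    Q=P[box[2]:box[3],box[0]:box[1]].reshape(-1,3)
    for lo,hi in((.004,.02),(.03,.05),(.06,.1),(.1,.13),(.13,.16),(.16,.2)):
        q=Q[(Q[:,2]>lo)&(Q[:,2]<hi)]
        if len(q)>3:print(box[0],lo,len(q),q.mean(0).round(3),q.min(0).round(3),q.max(0).round(3),cv2.minAreaRect(q[:,:2].astype(np.float32)*1000))
E
```

```text
320 0.004 973 [ 0.489 -0.25   0.009] [ 0.372 -0.372  0.004] [ 0.645 -0.139  0.02 ] ((508.37921142578125, -255.93177795410156), (232.07740783691406, 272.2740478515625), 89.76250457763672)
320 0.03 614 [ 0.48  -0.247  0.038] [ 0.393 -0.338  0.03 ] [ 0.569 -0.16   0.05 ] ((480.51617431640625, -247.82969665527344), (119.02815246582031, 144.05520629882812), 47.429527282714844)
320 0.06 265 [ 0.463 -0.26   0.089] [ 0.399 -0.325  0.063] [ 0.541 -0.164  0.1  ] ((476.6367492675781, -244.85501098632812), (99.37492370605469, 135.14862060546875), 47.445552825927734)
320 0.1 13 [ 0.464 -0.229  0.108] [ 0.422 -0.314  0.1  ] [ 0.564 -0.164  0.129] ((478.54766845703125, -249.26373291015625), (93.07907104492188, 148.75393676757812), 43.90815353393555)
320 0.13 11 [ 0.479 -0.187  0.146] [ 0.456 -0.261  0.133] [ 0.554 -0.162  0.16 ] ((504.2811279296875, -214.74893188476562), (8.619190216064453, 135.5748291015625), 42.99272537231445)
320 0.16 175 [ 0.516 -0.22   0.169] [ 0.455 -0.278  0.162] [ 0.576 -0.166  0.177] ((516.6804809570312, -220.37799072265625), (10.209258079528809, 161.08761596679688), 47.31
[... 183 characters left out ...]
376343)
190 0.03 23 [0.512 0.179 0.039] [0.503 0.163 0.032] [0.522 0.196 0.049] ((511.8016052246094, 179.34149169921875), (6.781978607177734, 37.26445007324219), 26.23662757873535)
190 0.06 32 [0.513 0.18  0.08 ] [0.505 0.163 0.06 ] [0.522 0.197 0.099] ((513.095458984375, 179.51564025878906), (3.603846549987793, 37.4709358215332), 27.816272735595703)
190 0.1 27 [0.515 0.179 0.116] [0.504 0.163 0.1  ] [0.533 0.203 0.129] ((516.5805053710938, 183.25698852539062), (12.118241310119629, 43.064308166503906), 30.087839126586914)
190 0.13 301 [0.521 0.206 0.14 ] [0.488 0.165 0.13 ] [0.555 0.251 0.155] ((521.1891479492188, 208.34690856933594), (41.75891876220703, 83.4074935913086), 26.76780128479004)
```

View pics/z0.png

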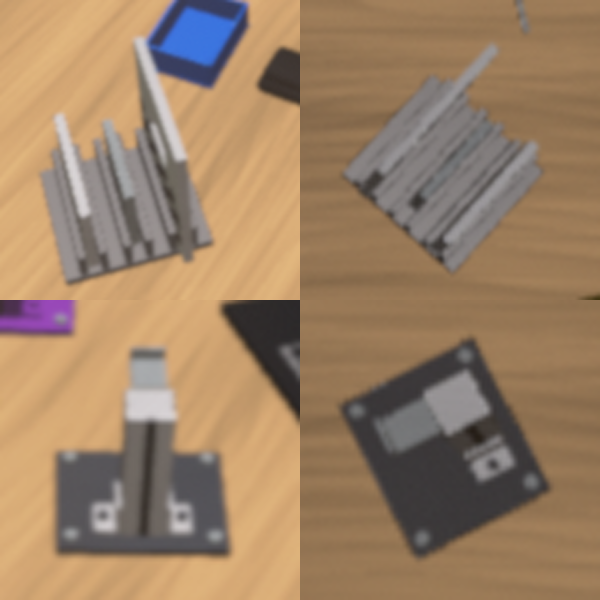

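```bash
python3 - <<'E'
from h import *
st=env.read_state();print(rot(st['tcp_rot']).round(3))
K,Rm,t=cam('wrist',st);print(t.round(3),Rm[:,2].round(3))
# stand: top image, depth-based z=0.14 pixels vs. ray-cast
P=np.load('pics/topP.npy');S=np.load('pics/sceneP.npy')
for nm,Q in(('top',P.reshape(-1,3)),('scene',S.reshape(-1,3))):
    m=(np.abs(Q[:,0]-.52)<.07)&(np.abs(Q[:,1]-.21)<.07)&(Q[:,2]>.134)&(Q[:,2]<.16)
    q=Q[m];print(nm,m.sum(),cv2.minAreaRect(q[:,:2].astype(np.float32)*1000),np.median(q[:,2]))
    m=(np.abs(Q[:,0]-.51)<.09)&(np.abs(Q[:,1]+.21)<.09)&(Q[:,2]>.163)&(Q[:,2]<.18)
    q=Q[m];print(nm,m.sum(),cv2.minAreaRect(q[:,:2].astype(np.float32)*1000),np.median(q[:,2]))
E
```

```text
[[-0.001 -0.904  0.428]
 [-0.001  0.428  0.904]
 [-1.     0.    -0.001]]
[0.163 0.53  0.373] [ 0.281 -0.134 -0.95 ]
top 286 ((520.3687744140625, 207.97769165039062), (40.63811111450195, 83.56666564941406), 27.596084594726562) 0.1397033920159635
top 172 ((516.6804809570312, -220.37799072265625), (10.209258079528809, 161.08761596679688), 47.319950103759766) 0.1686940577279138
scene 296 ((523.4542236328125, 206.66122436523438), (38.39586639404297, 92.63971710205078), 25.959442138671875) 0.13990648704229686
scene 303 ((519.7297973632812, -223.59971618652344), (10.935409545898438, 161.54635620117188), 47.29344940185547) 0.16974314300612114
```

```bash
python3 -m creep '[{"offset":[0,-0.8,-0.56],"delta_rot":[0,0,0]},{"offset":[0,-0.8,-0.56],"delta_rot":[0,0,0]},{"offset":[0,-0.8,-0.56],"delta_rot":[0,0,0]},{"offset":[0,-0.8,-0.56],"delta_rot":[0,0,0]},{"offset":[0,-0.8,-0.56],"delta_rot":[0,0,0]}]' 0 && python3 -m creep '[{"offset":[0,-0.8,-0.56],"delta_rot":[0,0,0]},{"offset":[0,-0.8,-0.56],"delta_rot":[0,0,0]},{"offset":[0,-0.8,-0.56],"delta_rot":[0,0,0]},{"offset":[0,-0.8,-0.56],"delta_rot":[0,0,0]},{"offset":[0,-0.8,-0.56],"delta_rot":[0,0,0]}]'
python3 - <<'E'
from h import *
st=env.read_state();p,d=env.grab_frame('wrist');cv2.imwrite('pics/w1.png',p[:,:,::-1]);print(st['position'],st['clock'])
Q=cloud(cam('wrist',st),d).reshape(-1,3)
m=(np.abs(Q[:,0]-.52)<.07)&(np.abs(Q[:,1]-.21)<.07)&(Q[:,2]>.134)&(Q[:,2]<.16)
q=Q[m]
if len(q)>3: print(cv2.minAreaRect(q[:,:2].astype(np.float32)*1000),np.median(q[:,2]))
E
```

```text
clock: 0.57
position: [0.3326, 0.3256, 0.3038]
tcp_rot: [149.2, 90.0, -146.1]
contact_force: [1.3, 1.2, -0.4]
width: 1.002
clock: 0.98
position: [0.4293, 0.1556, 0.3039]
tcp_rot: [88.4, 90.0, 153.0]
contact_force: [0.5, 0.6, -0.3]
width: 1.001
[0.42925744 0.15559564 0.3039253 ] 0.9833
((519.342041015625, 204.59754943847656), (40.23231506347656, 84.90895080566406), 29.943811416625977) 0.13962028205033258
```

View pics/w1.png

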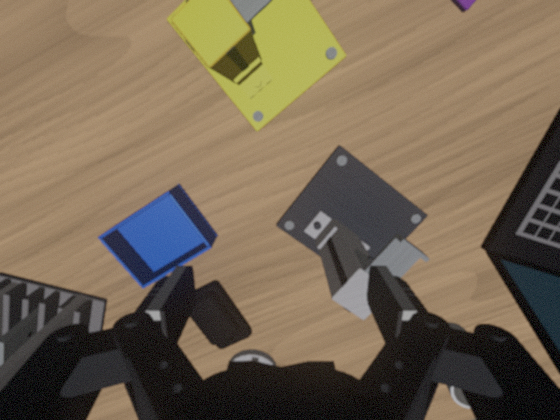

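```bash
python3 -m creep '[{"offset":[0,-0.8,-0.56],"delta_rot":[0,0,0]},{"offset":[0,-0.8,-0.56],"delta_rot":[0,0,0]},{"offset":[0,-0.8,-0.56],"delta_rot":[0,0,0]},{"offset":[0,-0.8,-0.56],"delta_rot":[0,0,0]},{"offset":[0,-0.8,-0.56],"delta_rot":[0,0,0]}]' 0 && python3 -m creep '[{"offset":[0,-0.8,-0.56],"delta_rot":[0,0,0]},{"offset":[0,0,0],"delta_rot":[0,0,0]},{"offset":[0,0,0],"delta_rot":[0,0,0]}]'
python3 - <<'E'
from h import *
st=env.read_state();p,d=env.grab_frame('wrist');cv2.imwrite('pics/w2.png',p[:,:,::-1]);print(st['position'],st['clock'])
Q=cloud(cam('wrist',st),d).reshape(-1,3)
m=(np.abs(Q[:,0]-.51)<.09)&(np.abs(Q[:,1]+.21)<.09)&(Q[:,2]>.164)&(Q[:,2]<.18)
q=Q[m];print(len(q))
if len(q)>3: print(cv2.minAreaRect(q[:,:2].astype(np.float32)*1000),np.median(q[:,2]))
E
```

```text
clock: 1.45
position: [0.5259, -0.0141, 0.3038]
tcp_rot: [91.4, 90.0, 156.0]
contact_force: [-0.6, 1.2, -0.0]
width: 0.995
clock: 1.7
position: [0.5451, -0.0478, 0.303]
tcp_rot: [95.3, 89.9, 159.8]
contact_force: [-0.7, 0.9, 0.1]
width: 0.997
[ 0.54513216 -0.04775014  0.30304831] 1.7
2534
((504.0121765136719, -211.15423583984375), (12.060288429260254, 123.82634735107422), 47.22993469238281) 0.16942420282634502
```

View pics/w2.png

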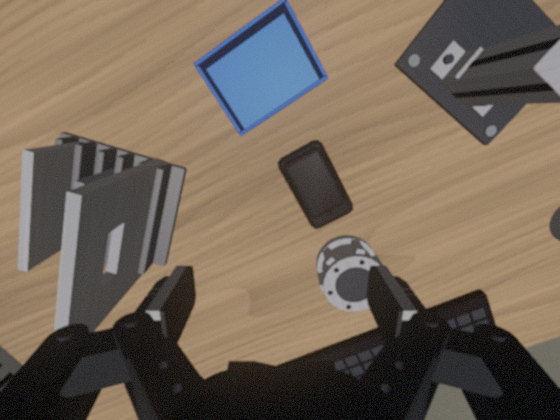

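```bash
python3 - <<'E'
from h import *
a=cv2.imread('pics/w2.png')[120:340,10:200]; b=cv2.imread('pics/scene0.png')[230:330,215:270]
cv2.imwrite('pics/z1.png',np.hstack([cv2.resize(a,(475,550),interpolation=3),cv2.resize(b,(302,550),interpolation=2)]))
E
```

```text
(no output)
```

View pics/z1.png

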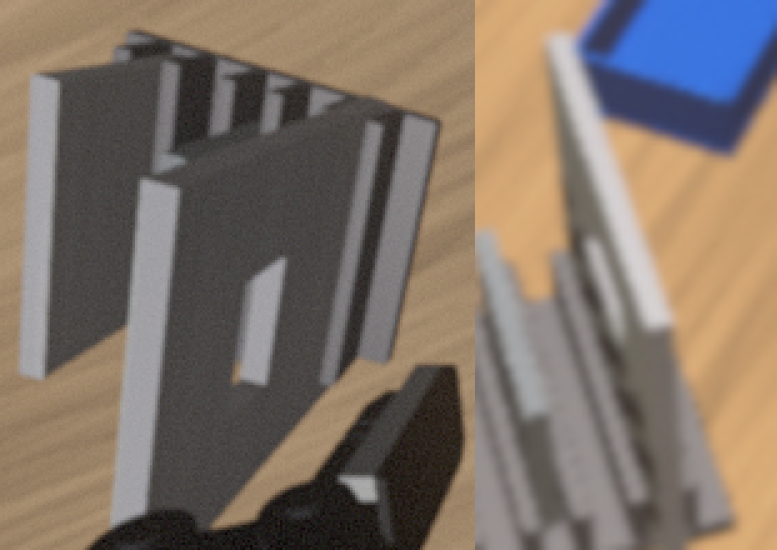

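```bash
python3 -m creep '[{"offset":[0,-0.24,-0.85],"delta_rot":[0,0,0]},{"offset":[0,-0.24,-0.85],"delta_rot":[0,0,0]},{"offset":[0,-0.24,-0.85],"delta_rot":[0,0,0]},{"offset":[0,-0.24,-0.85],"delta_rot":[0,0,0]},{"offset":[0,-0.24,-0.85],"delta_rot":[0,0,0]}]' 0 && python3 -m creep '[{"offset":[0,0,0],"delta_rot":[0.97,0,0]},{"offset":[0,0,0],"delta_rot":[0.97,0,0]},{"offset":[0,0,0],"delta_rot":[0.97,0,0]},{"offset":[0,0,0],"delta_rot":[0,0,0]},{"offset":[0,0,0],"delta_rot":[0,0,0]}]'
cat > look.py <<'E'
from h import *
import sys
st=env.read_state();p,d=env.grab_frame('wrist');cv2.imwrite(f'pics/{sys.argv[1]}.png',p[:,:,::-1]);print(st['position'],st['clock'],st['qpos'].round(1))
Rt=rot(st['tcp_rot']);print(Rt.round(3))
Q=cloud(cam('wrist',st),d).reshape(-1,3);np.save(f'pics/{sys.argv[1]}P.npy',Q)
E
python3 look.py w3; python3 - <<'E'
from h import *
Q=np.load('pics/w3P.npy')
m=(np.abs(Q[:,0]-.51)<.09)&(np.abs(Q[:,1]+.21)<.09)&(Q[:,2]>.164)&(Q[:,2]<.176)
q=Q[m];print(len(q))
if len(q)>3: print(cv2.minAreaRect(q[:,:2].astype(np.float32)*1000),np.median(q[:,2]))
E
```

```text
clock: 2.17
position: [0.5146, -0.2202, 0.3043]
tcp_rot: [-32.5, 90.0, 32.2]
contact_force: [0.8, -0.3, -0.7]
width: 0.995
clock: 2.58
position: [0.5152, -0.2192, 0.3041]
tcp_rot: [25.2, 90.0, 72.6]
contact_force: [-0.3, 0.7, -0.4]
width: 0.999
[ 0.51518286 -0.21919094  0.30414217] 2.5833 [-35.2  22.8  72.7   0.   84.5 -82.6]
[[ 0.    -0.736  0.677]
 [ 0.     0.677  0.736]
 [-1.     0.     0.   ]]
2880
((517.8706665039062, -223.83372497558594), (10.32314682006836, 159.59207153320312), 47.25800704956055) 0.1696339063175889
```

View pics/w3.png

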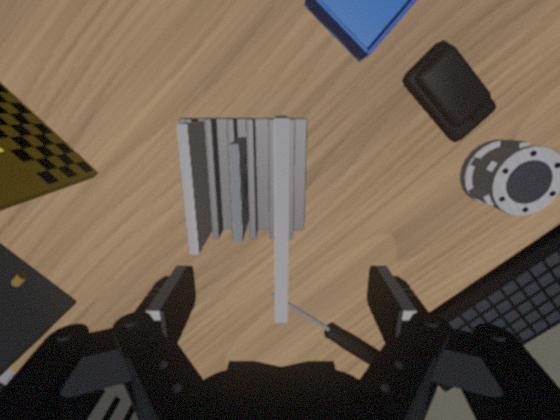

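```bash
python3 -m creep '[{"offset":[0.6,-0.13,-0.04],"delta_rot":[0,0,0]},{"offset":[0.6,0,0],"delta_rot":[0,0,0]},{"offset":[0.6,0,0],"delta_rot":[0,0,0]},{"offset":[0.5,0,0],"delta_rot":[0,0,0]},{"offset":[0,0,0],"delta_rot":[0,0,0]}]' 0 && python3 -m creep '[{"offset":[0,0,0],"delta_rot":[0,0,0]},{"offset":[0,0,0],"delta_rot":[0,0,0]},{"offset":[0,0,0],"delta_rot":[0,0,0]},{"offset":[0,0,0],"delta_rot":[0,0,0]},{"offset":[0,0,0],"delta_rot":[0,0,0]}]' 1 70 && python3 -m creep '[{"offset":[0,0,0],"delta_rot":[0,0,0]},{"offset":[0,0,0],"delta_rot":[0,0,0]},{"offset":[0,0,0],"delta_rot":[0,0,0]},{"offset":[0,0,0],"delta_rot":[0,0,0]},{"offset":[0,0,0],"delta_rot":[0,0,0]}]'; python3 look.py w4
```

```text
clock: 3.05
position: [0.5169, -0.2238, 0.2084]
tcp_rot: [96.7, 89.6, 144.1]
contact_force: [-0.0, -0.2, 0.2]
width: 1.001
clock: 3.47
position: [0.5181, -0.2252, 0.2128]
tcp_rot: [-83.8, 89.9, -36.6]
contact_force: [-0.1, -0.8, -0.8]
width: 0.299
clock: 3.88
position: [0.5183, -0.2251, 0.2126]
tcp_rot: [-61.1, 89.9, -14.0]
contact_force: [0.4, 2.3, 5.3]
width: 0.109
[ 0.51827383 -0.22509452  0.21259991] 3.8833 [-35.5  27.9  80.3   0.   71.7 -82.7]
[[ 0.001 -0.733  0.68 ]
 [-0.     0.68   0.733]
 [-1.    -0.001  0.001]]
```

View pics/w4.png

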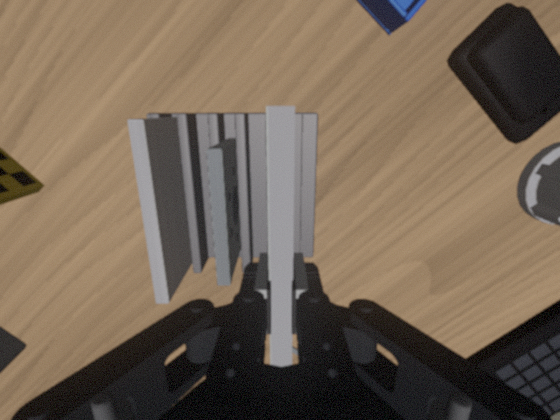

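```bash
python3 -m creep '[{"offset":[-0.2,0,0],"delta_rot":[0,0,0]},{"offset":[-0.4,0,0],"delta_rot":[0,0,0]},{"offset":[-0.5,0,0],"delta_rot":[0,0,0]},{"offset":[-0.6,0,0],"delta_rot":[0,0,0]},{"offset":[-0.6,0,0],"delta_rot":[0,0,0]}]' && python3 -m creep '[{"offset":[-0.6,0,0],"delta_rot":[0,0,0]},{"offset":[-0.6,0,0],"delta_rot":[0,0,0]},{"offset":[-0.6,0,0],"delta_rot":[0,0,0]},{"offset":[-0.5,0,0],"delta_rot":[0,0,0]},{"offset":[0,0,0],"delta_rot":[0,0,0]}]'; python3 look.py w5; python3 - <<'E'
from h import *
p,d=env.grab_frame('scene');cv2.imwrite('pics/s5.png',p[:,:,::-1])
E
```

```text
clock: 4.35
position: [0.5174, -0.2251, 0.3045]
tcp_rot: [113.0, 89.8, 160.1]
contact_force: [0.2, -0.3, -2.5]
width: 0.106
clock: 4.77
position: [0.518, -0.2254, 0.3998]
tcp_rot: [-88.4, 89.6, -41.3]
contact_force: [0.3, 0.1, -2.1]
width: 0.105
[ 0.51799015 -0.22540922  0.39975281] 4.7667 [-35.5  20.6  60.6  -0.   98.4 -82.7]
[[ 0.005 -0.733  0.68 ]
 [-0.004  0.68   0.733]
 [-1.    -0.006  0.   ]]
```

View pics/s5.png

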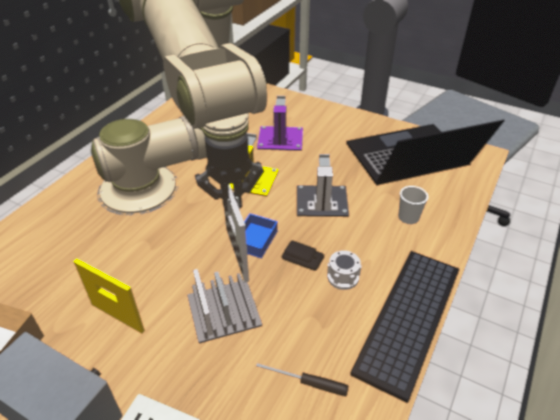

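View pics/w5.png

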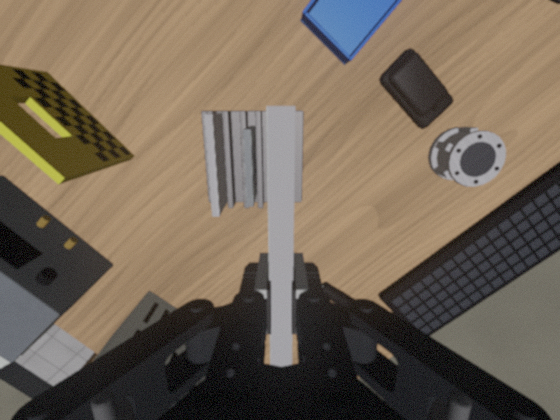

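```bash
python3 - <<'E'
from h import *
b=cv2.imread('pics/s5.png')[180:290,190:290]
cv2.imwrite('pics/z2.png',cv2.resize(b,(540,594),interpolation=2))
E
```

```text
(no output)
```

View pics/z2.png

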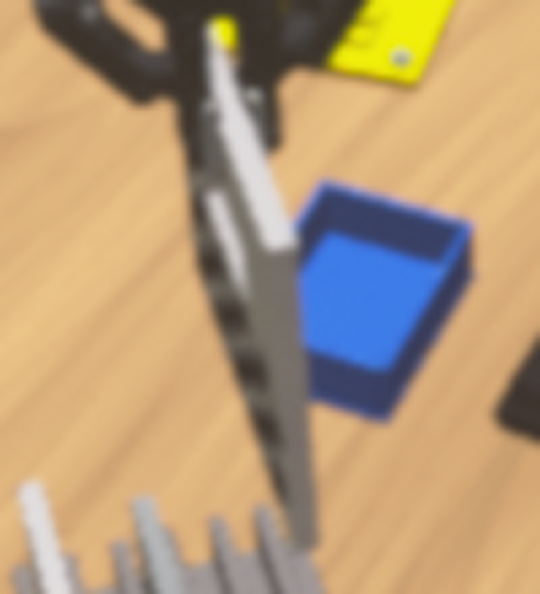

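```bash
python3 - <<'E'
from h import *
g=cv2.imread('pics/top0.png'); c=cam('top')
hsv=cv2.cvtColor(g,cv2.COLOR_BGR2HSV)
m=np.zeros(g.shape[:2],np.uint8); m[168:236,185:248]=(g[168:236,185:248].max(2)<85)*255
m=cv2.morphologyEx(m,cv2.MORPH_CLOSE,np.ones((9,9)))
cs=max(cv2.findContours(m,0,1)[0],key=cv2.contourArea)
X=np.array([ray(c,p,.01)[:2]*1000 for p in cv2.convexHull(cs)[:,0].astype(float)],np.float32)
print(cv2.minAreaRect(X))
# strip/post top by colour: bright grey patch
m=np.zeros(g.shape[:2],np.uint8); s=g[168:236,185:248]; m[168:236,185:248]=((s.max(2)>95)&(hsv[168:236,185:248,1]<60))*255
n,l,st,ce=cv2.connectedComponentsWithStats(m)
for i in range(1,n):
    if st[i,4]>60:
        ys,xs=np.nonzero(l==i);X=np.array([ray(c,p,.14)[:2]*1000 for p in zip(xs.astype(float),ys.astype(float))],np.float32)
        print(st[i],cv2.minAreaRect(X))
E
```

```text
((516.912109375, 213.92263793945312), (147.63943481445312, 126.82365417480469), 28.1320858001709)
[199 182  29  21 295] ((521.84912109375, 207.46994018554688), (40.26426696777344, 84.13316345214844), 27.029096603393555)
[221 199  13  11  82] ((486.1639099121094, 161.3946990966797), (26.851675033569336, 31.765108108520508), 30.165393829345703)
```

```bash
python3 -m creep '[{"offset":[0,0.3,0.28],"delta_rot":[0,0,0]},{"offset":[0,0.63,0.58],"delta_rot":[0,0,0]},{"offset":[0,0.63,0.58],"delta_rot":[0,0,0]},{"offset":[0,0.63,0.58],"delta_rot":[0,0,0]},{"offset":[0,0.63,0.58],"delta_rot":[0,0,0]}]' && python3 -m creep '[{"offset":[0,0.63,0.58],"delta_rot":[0,0,0]},{"offset":[0,0.63,0.58],"delta_rot":[0,0,0]},{"offset":[0,0.63,0.58],"delta_rot":[0,0,0]},{"offset":[0,0.63,0.58],"delta_rot":[0,0,0]},{"offset":[0,0.63,0.58],"delta_rot":[0,0,0]}]' && python3 -m creep '[{"offset":[0,0.63,0.58],"delta_rot":[0,0,0]},{"offset":[0,0.63,0.58],"delta_rot":[0,0,0]},{"offset":[0,0.63,0.58],"delta_rot":[0,0,0]},{"offset":[0,0.63,0.58],"delta_rot":[0,0,0]},{"offset":[0,0.5,0.46],"delta_rot":[0,0,0]}]' && python3 -m creep '[{"offset":[0,0.17,0.16],"delta_rot":[0.5,0,0]},{"offset":[0,0,0],"delta_rot":[0.8,0,0]},{"offset":[0,0,0],"delta_rot":[1,0,0]},{"offset":[0,0,0],"delta_rot":[1,0,0]},{"offset":[0,0,0],"delta_rot":[1,0,0]}]'
```

```text
clock: 5.28
position: [0.505, -0.0702, 0.394]
tcp_rot: [111.3, 89.8, 158.4]
contact_force: [0.5, 0.4, -2.7]
width: 0.102
clock: 5.7
position: [0.4912, 0.1006, 0.3941]
tcp_rot: [132.2, 89.8, 179.4]
contact_force: [1.4, -0.3, -3.0]
width: 0.102
clock: 6.12
position: [0.478, 0.2648, 0.394]
tcp_rot: [144.9, 89.8, -167.9]
contact_force: [-0.2, -0.3, -2.2]
width: 0.107
clock: 6.53
position: [0.478, 0.2719, 0.3939]
tcp_rot: [177.4, 89.8, -161.5]
contact_force: [-0.1, -1.1, -2.9]
width: 0.104
```

Done 4.3 of 18.3 units; continue turning (14.0 more).

```bash
python3 -m creep '[{"offset":[0,0,0],"delta_rot":[1,0,0]},{"offset":[0,0,0],"delta_rot":[1,0,0]},{"offset":[0,0,0],"delta_rot":[1,0,0]},{"offset":[0,0,0],"delta_rot":[1,0,0]},{"offset":[0,0,0],"delta_rot":[1,0,0]}]' && python3 -m creep '[{"offset":[0,0,0],"delta_rot":[1,0,0]},{"offset":[0,0,0],"delta_rot":[1,0,0]},{"offset":[0,0,0],"delta_rot":[1,0,0]},{"offset":[0,0,0],"delta_rot":[1,0,0]},{"offset":[0,0,0],"delta_rot":[1,0,0]}]' && python3 -m creep '[{"offset":[0,0,0],"delta_rot":[1,0,0]},{"offset":[0,0,0],"delta_rot":[1,0,0]},{"offset":[0,0,0],"delta_rot":[1,0,0]},{"offset":[0,0,0],"delta_rot":[1,0,0]},{"offset":[0,0,0],"delta_rot":[0,0,0]}]' && python3 -m creep '[{"offset":[0,0,0],"delta_rot":[0,0,0]},{"offset":[0,0,0],"delta_rot":[0,0,0]}]'; python3 look.py w6; python3 - <<'E'
from h import *
p,d=env.grab_frame('scene');cv2.imwrite('pics/s6.png',p[:,:,::-1])
Q=np.load('pics/w6P.npy');print(env.read_state()['tcp_rot'])
m=(np.abs(Q[:,0]-.52)<.07)&(np.abs(Q[:,1]-.21)<.07)&(Q[:,2]>.134)&(Q[:,2]<.155)
q=Q[m];print(len(q))
if len(q)>3: print(cv2.minAreaRect(q[:,:2].astype(np.float32)*1000),np.median(q[:,2]))
E
```

```text
clock: 6.95
position: [0.478, 0.2718, 0.3939]
tcp_rot: [-152.4, 89.8, -161.3]
contact_force: [-0.2, -0.0, -3.6]
width: 0.107
clock: 7.37
position: [0.478, 0.2717, 0.3939]
tcp_rot: [-123.0, 89.8, -161.9]
contact_force: [0.3, -0.5, -3.4]
width: 0.107
clock: 7.78
position: [0.4781, 0.2717, 0.3941]
tcp_rot: [-99.3, 89.8, -162.1]
contact_force: [-0.0, -0.3, -3.2]
width: 0.104
clock: 7.95
position: [0.4784, 0.2717, 0.395]
tcp_rot: [-99.2, 89.9, -161.7]
contact_force: [0.6, 0.7, -1.5]
width: 0.108
[0.47843344 0.27165808 0.39504359] 7.95 [17.3 19.2 63.4 -0.  97.4 79.7]
[[-0.002  0.887  0.463]
 [-0.001  0.463 -0.887]
 [-1.    -0.002 -0.   ]]
[-101.13597886   89.95284164 -163.65225795]
2407
((521.8052368164062, 206.2386932373047), (41.112911224365234, 84.66844177246094), 27.767906188964844) 0.13954453598200361
```

View pics/s6.png

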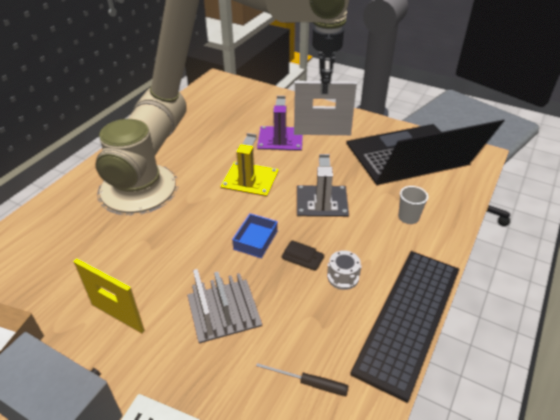

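View pics/w6.png

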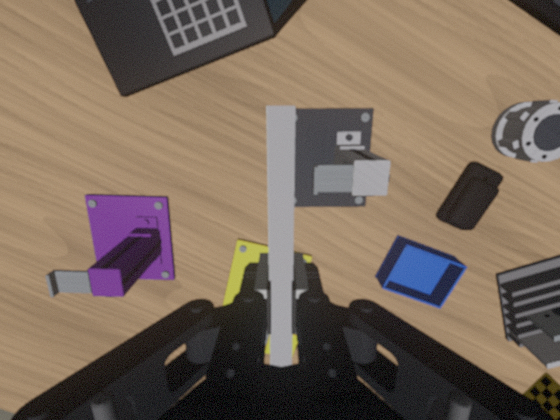

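```bash
python3 -m creep '[{"offset":[0.4,0.2,0],"delta_rot":[0,0,0]},{"offset":[0.7,0,0],"delta_rot":[0,0,0]},{"offset":[0.7,0,0],"delta_rot":[0,0,0]},{"offset":[0.7,0,0],"delta_rot":[0,0,0]},{"offset":[0.6,0,0],"delta_rot":[0,0,0]}]' && python3 -m creep '[{"offset":[0.4,0,0],"delta_rot":[0,0,0]},{"offset":[0.23,0,0],"delta_rot":[0,0,0]},{"offset":[0,0,0],"delta_rot":[0,0,0]},{"offset":[0,0,0],"delta_rot":[0,0,0]},{"offset":[0,0,0],"delta_rot":[0,0,0]}]'; python3 look.py w7; python3 - <<'E'
from h import *
p,d=env.grab_frame('scene');cv2.imwrite('pics/s7.png',cv2.resize(p[80:230,230:430,::-1],(800,600),interpolation=2))
Q=np.load('pics/w7P.npy')
m=(np.abs(Q[:,0]-.52)<.07)&(np.abs(Q[:,1]-.21)<.06)&(Q[:,2]>.134)&(Q[:,2]<.155)
q=Q[m];print(len(q))
if len(q)>3: print(cv2.minAreaRect(q[:,:2].astype(np.float32)*1000),np.median(q[:,2]))
E
```

```text
clock: 8.47
position: [0.4854, 0.2751, 0.27]
tcp_rot: [-99.7, 89.9, -162.2]
contact_force: [-0.8, 1.0, -3.9]
width: 0.106
clock: 8.88
position: [0.4863, 0.2754, 0.248]
tcp_rot: [79.5, 89.9, 16.8]
contact_force: [-0.6, 0.0, -2.9]
width: 0.101
[0.48631971 0.27536264 0.2480048 ] 8.8833 [17.4 25.3 78.4 -0.  76.2 80. ]
[[ 0.002  0.888  0.46 ]
 [ 0.001  0.46  -0.888]
 [-1.     0.002  0.   ]]
6762
((521.8182983398438, 205.91567993164062), (41.54340362548828, 85.2574691772461), 27.8581600189209) 0.13957831560887585
```

View pics/s7.png

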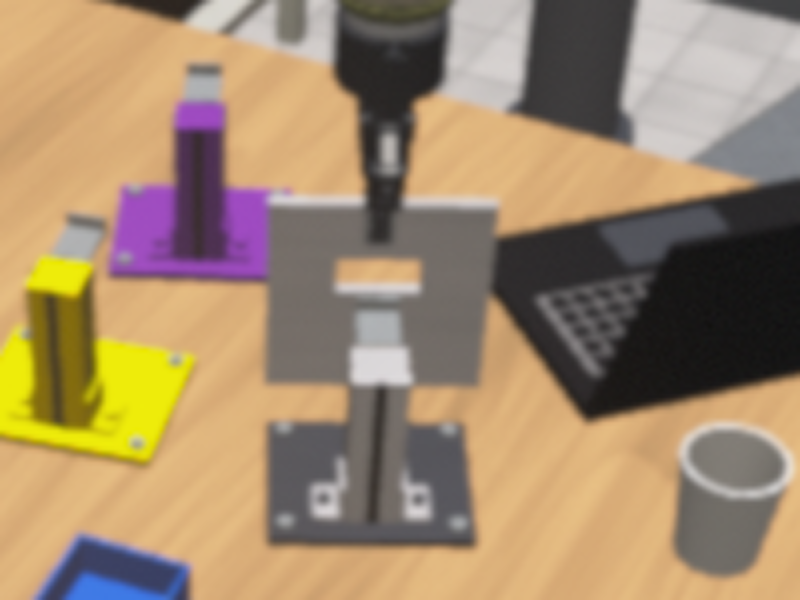

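View pics/w7.png

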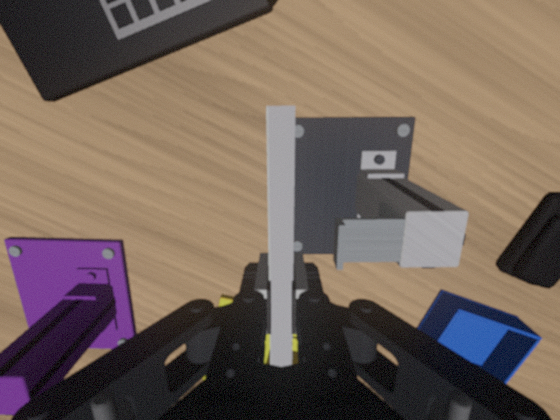

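```bash
python3 - <<'E'
from h import *
Q=np.load('pics/w7P.npy').reshape(420,560,3)[105:245,268:294].reshape(-1,3)
q=Q[(Q[:,2]>.18)&(Q[:,2]<.225)];print(len(q),np.percentile(q[:,2],[5,50,95]))
T=np.array([.4863,.2754]);y=np.array([.888,.46]);z=np.array([.46,-.888])
w=(q[:,:2]-T);print((w@y).min(),(w@y).max(),np.median(w@z))
a=(w@y);print(np.polyfit(a,q[:,2],1),np.polyfit(a,w@z,1))
E
```

```text
3594 [0.20425737 0.20527138 0.20626389]
0.02631346021223973 0.0809610628227387 0.0009062662599296266
[0.00268689 0.20511916] [0.00481945 0.0007499 ]
```

```bash
python3 -m creep '[{"offset":[0.06,0,0],"delta_rot":[0,0,0]},{"offset":[0,0,0.3],"delta_rot":[0,0,0]},{"offset":[0,0,0.3],"delta_rot":[0,0,0]},{"offset":[0,0,0.1],"delta_rot":[0,0,0]},{"offset":[0,0,0],"delta_rot":[0,0,0]}]' && python3 -m creep '[{"offset":[0,0,0.2],"delta_rot":[0,0,0]},{"offset":[0,0,0.3],"delta_rot":[0,0,0]},{"offset":[0,0,0.2],"delta_rot":[0,0,0]},{"offset":[0,0,0.09],"delta_rot":[0,0,0]},{"offset":[0,0,0],"delta_rot":[0,0,0]}]' && python3 -m creep '[{"offset":[0,0,0],"delta_rot":[0,0,0]},{"offset":[0,0,0],"delta_rot":[0,0,0]}]'; python3 look.py w8; python3 - <<'E'
from h import *
p,d=env.grab_frame('scene');cv2.imwrite('pics/s8.png',cv2.resize(p[80:230,230:430,::-1],(800,600),interpolation=2))
E
```

```text
clock: 9.4
position: [0.4996, 0.249, 0.2444]
tcp_rot: [37.6, 90.0, -25.1]
contact_force: [-0.1, 0.0, -3.3]
width: 0.104
clock: 9.82
position: [0.5138, 0.2213, 0.2443]
tcp_rot: [-9.0, 90.0, -71.7]
contact_force: [0.5, 1.5, -3.0]
width: 0.105
clock: 9.98
position: [0.5131, 0.2225, 0.2443]
tcp_rot: [-157.1, 90.0, 140.3]
contact_force: [0.4, -0.1, -3.0]
width: 0.102
[0.51313513 0.22245757 0.24431643] 9.9833 [11.3 25.6 78.6  0.  75.9 73.9]
[[-0.     0.888  0.46 ]
 [ 0.     0.46  -0.888]
 [-1.    -0.    -0.   ]]
```

View pics/s8.png

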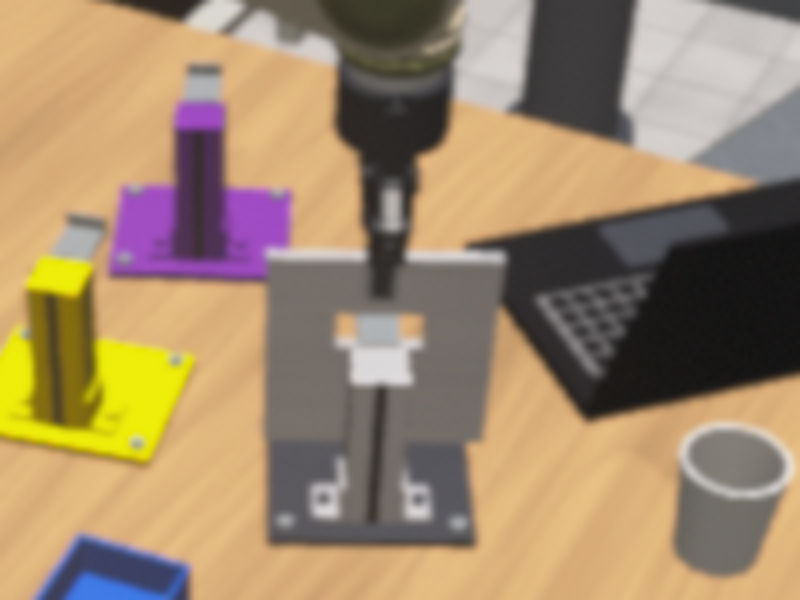

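View pics/w8.png

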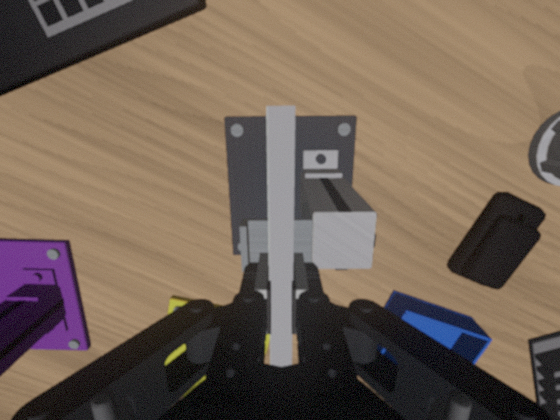

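```bash
python3 -m creep '[{"offset":[0.12,0,0],"delta_rot":[0,0,0]},{"offset":[0.12,0,0],"delta_rot":[0,0,0]},{"offset":[0.06,0,0],"delta_rot":[0,0,0]},{"offset":[0,0,0],"delta_rot":[0,0,0]},{"offset":[0,0,0],"delta_rot":[0,0,0]}]' && python3 -m creep '[{"offset":[0.05,0,0],"delta_rot":[0,0,0]},{"offset":[0,0,0],"delta_rot":[0,0,0]}]' && python3 -m creep '[{"offset":[0.03,0,0],"delta_rot":[0,0,0]},{"offset":[0,0,0],"delta_rot":[0,0,0]},{"offset":[0,0,0],"delta_rot":[0,0,0]}]'
```

```text
clock: 10.5
position: [0.5132, 0.2223, 0.232]
tcp_rot: [-105.1, 90.0, -167.7]
contact_force: [-1.2, 0.4, -3.2]
width: 0.104
clock: 10.67
position: [0.5132, 0.2222, 0.2301]
tcp_rot: [-92.3, 90.0, -154.9]
contact_force: [-0.8, 0.1, -2.8]
width: 0.106
clock: 10.92
position: [0.5133, 0.2223, 0.2291]
tcp_rot: [59.3, 90.0, -3.3]
contact_force: [0.5, 0.4, -2.1]
width: 0.106
```

```bash
python3 -m creep '[{"offset":[0.02,0,0],"delta_rot":[0,0,0]},{"offset":[0,0,0],"delta_rot":[0,0,0]},{"offset":[0,0,0],"delta_rot":[0,0,0]}]' && python3 -m creep '[{"offset":[0.02,0,0],"delta_rot":[0,0,0]},{"offset":[0,0,0],"delta_rot":[0,0,0]},{"offset":[0,0,0],"delta_rot":[0,0,0]}]'
```

```text
clock: 11.17
position: [0.5134, 0.2223, 0.2285]
tcp_rot: [71.6, 90.0, 9.0]
contact_force: [-0.3, -0.7, -0.2]
width: 0.104
clock: 11.42
position: [0.5134, 0.2223, 0.2285]
tcp_rot: [70.1, 89.9, 7.5]
contact_force: [-2.5, -0.9, 5.8]
width: 0.104
```

```bash
python3 -m creep '[{"offset":[0,0,0],"delta_rot":[0,0,0]},{"offset":[0,0,0],"delta_rot":[0,0,0]},{"offset":[0,0,0],"delta_rot":[0,0,0]},{"offset":[0,0,0],"delta_rot":[0,0,0]},{"offset":[0,0,0],"delta_rot":[0,0,0]}]' 0.4 && python3 -m creep '[{"offset":[0,0,0],"delta_rot":[0,0,0]},{"offset":[0,0,0],"delta_rot":[0,0,0]},{"offset":[0,0,0],"delta_rot":[0,0,0]},{"offset":[0,0,0],"delta_rot":[0,0,0]}]'; python3 look.py w9
```

```text
clock: 11.83
position: [0.5133, 0.2223, 0.2274]
tcp_rot: [-113.6, 90.0, -176.3]
contact_force: [-0.2, 0.3, 0.4]
width: 0.599
clock: 12.17
position: [0.5133, 0.2223, 0.2275]
tcp_rot: [-72.2, 90.0, -134.8]
contact_force: [-0.1, -0.8, -1.0]
width: 0.601
[0.51328621 0.22227545 0.22750577] 12.1667 [11.3 26.5 80.  -0.  73.5 73.9]
[[-0.     0.888  0.46 ]
 [-0.     0.46  -0.888]
 [-1.    -0.     0.   ]]
```

View pics/w9.png

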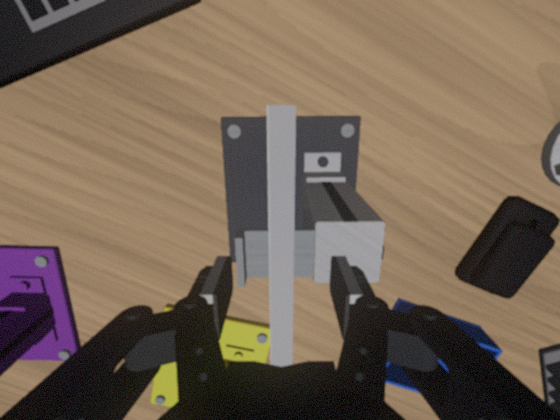

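Board released and hanging upright, edge-on at column 281 between lip (240) and post (313). Retract straight up.

```bash
python3 -m creep '[{"offset":[-0.2,0,0],"delta_rot":[0,0,0]},{"offset":[-0.5,0,0],"delta_rot":[0,0,0]},{"offset":[-0.7,0,0],"delta_rot":[0,0,0]},{"offset":[-0.7,0,0],"delta_rot":[0,0,0]},{"offset":[-0.7,0,0],"delta_rot":[0,0,0]}]' && python3 -m creep '[{"offset":[-0.6,0,0],"delta_rot":[0,0,0]},{"offset":[-0.5,0,0],"delta_rot":[0,0,0]},{"offset":[-0.2,0,0],"delta_rot":[0,0,0]},{"offset":[0,0,0],"delta_rot":[0,0,0]},{"offset":[0,0,0],"delta_rot":[0,0,0]}]'; python3 look.py w10; python3 - <<'E'
from h import *
p,d=env.grab_frame('scene');cv2.imwrite('pics/s10.png',p[:,:,::-1])
Q=np.load('pics/w10P.npy');m=(np.abs(Q[:,0]-.51)<.09)&(np.abs(Q[:,1]-.22)<.09)&(Q[:,2]>.178)&(Q[:,2]<.2)
q=Q[m];r=cv2.minAreaRect(q[:,:2].astype(np.float32)*1000);print(len(q),r,np.percentile(q[:,2],[5,50,95]))
w=q-q.mean(0);a=w[:,:2]@[.885,.466];print('tilt',np.polyfit(a,w[:,2],1))
E
```

```text
clock: 12.63
position: [0.513, 0.2222, 0.3415]
tcp_rot: [73.8, 90.0, 11.2]
contact_force: [1.0, -0.9, -0.3]
width: 0.598
clock: 13.05
position: [0.5131, 0.2223, 0.3909]
tcp_rot: [-107.5, 90.0, -170.2]
contact_force: [-0.7, 0.4, -0.8]
width: 0.601
[0.51310974 0.22225738 0.39085069] 13.05 [11.3 20.3 62.6  0.  97.2 73.9]
[[-0.001  0.888  0.46 ]
 [-0.     0.46  -0.888]
 [-1.    -0.001 -0.   ]]
1767 ((514.6544799804688, 222.06503295898438), (159.67755126953125, 10.200071334838867), 27.461694717407227) [0.18446048 0.18553545 0.18664008]
tilt [ 2.79295987e-04 -2.97631578e-16]
```

View pics/s10.png

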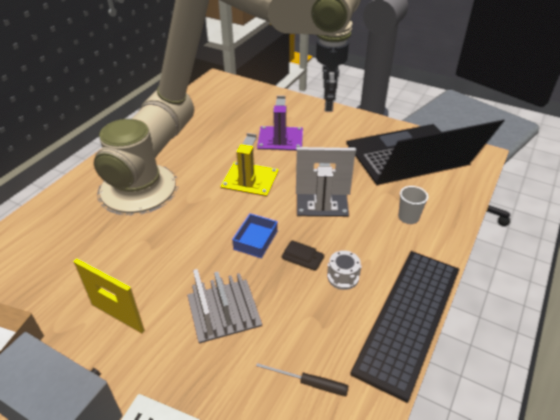

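View pics/w10.png

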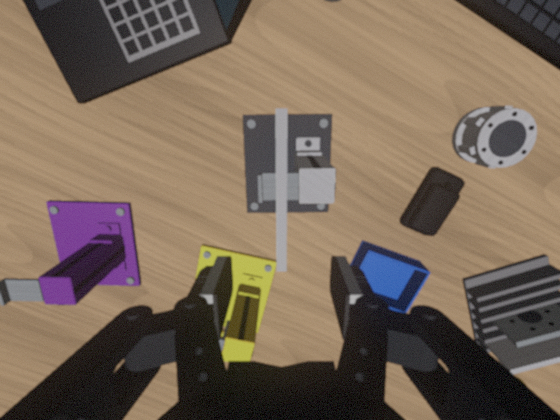

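```bash
python3 -c "
from workcell import env
print(env.sign_off())"
```

```text
the job is handed in; nothing more can be done
None
```

The board is hanging by its hand slot on the hook of the dark-based post stand, with the chequered face pointing away from the post. I handed the job in at about 13 s. I gripped the board by its top band, lifted it out of the rack, turned it about 110°, passed the slot over the lip and lowered it until it touched. I then opened the gripper and retracted straight up.

Checks after release, from wrist-camera depth:
- **Height:** the top edge is at 185.5 mm, against 186 mm expected, and level to within 0.02°.
- **Squareness:** the board is within about 0.5° of the hook.
- **Position:** its centre is about 1 mm from the hook seat point, which is within the calibration error.
- **Face direction:** the scene camera shows the bare back towards the post. The chequers were seen on the opposite face once the board was lifted; I had no direct view of them in the final pose.
- **Other items:** the two other plates, mouse, flange and bin look undisturbed in the final picture. I did not measure them.

The stand's yaw differed by up to 4° between early measurements. The outlier came from a partly blocked view while the arm was moving, and I used the later wrist measurements, which agreed. The highest contact force seen in the readings was about 6 N, and no check failed.

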